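# Latch down the lid of an insulated food carrier

## Robot

A 6-joint arm with a two-finger parallel gripper is mounted at the origin on the work surface. World frame = base frame: x ahead of the robot, y to its left, z up, the work surface at z = 0. Lengths are in m, angles in rad, forces in N, time in s.
With the tool pointing down it reaches from about 0.375 to 0.9 m from the base axis. Payload 3.1 kg.
Tool frame: the origin (TCP) lies on the front face of the gripper's body, between the roots of the fingers; the fingertips stand 73 mm ahead of it and the grasp point (between the pads) lies 54 mm ahead of it (manip.tips_ahead is the distance from the TCP to the fingertips, in m); z points along the fingers, y is the line along which they close (so a half turn about z gives the same grasp; the last joint's range is limited). The gripper opens to 85 mm and grips with 20 to 120 N. Pads are 22 mm wide; open, the fingers measure 114 mm over their backs; the gripper's body (76 mm by 85 mm) begins 54 mm behind the grasp point. The pads swing forward as they close: fully open they stand 13 mm farther back than shut.
Start: joints at [1.165, 0.527, 1.433, -0, 1.181, -0.178], TCP at [0.14, 0.609, 0.304] pointing down, gripper open.
Joint ranges: [-3.08, 3.08], [-0.75, 2.2], [0.22, 2.44], [-1.43, 4.57], [0, 2.65], [-2.85, 2.85]. Speed limits (rad/s): [2.79, 2.79, 3.14, 3.14, 3.14, 3.14].

## Interface

Orientations are given as a unit quaternion [x, y, z, w].
In Python, from station import sense, eyes, workorder, manip gives the robot as it stands.
- The arm moves only by the shell command python3 -m inch 'ROWS' [OPENING] [FORCE]. ROWS is JSON, a list of rows, each an object of numbers: "dx", "dy", "dz": the shift along the tool's x, y, z in cm; "wx", "wy", "wz": the turn, a rotation vector about the tool's x, y, z in degrees. In form: [{"dx": .., "dy": .., "dz": .., "wx": .., "wy": .., "wz": ..}, ...]. A call has 1 to 10 rows; each row shifts and turns the commanded pose from where the row before left it, along the tool's axes as they then stand; what a row does not reach is not made up. A row lasts 1/8 s, in which the tool goes at most 62.5 mm and 10.7 degrees, less where a joint would pass 70% of its speed; a pose out of reach is approached as far as the arm can. A call with a gripper value outside its range is refused whole. OPENING is the opening, from 0 (shut) to 1 (fully open), set as the call begins (- or left out, the last holds). The fingers move at their own pace and stop on an object; FORCE is the grip in N (left out, the last holds). Time passes only in rows, so rows that do not move let the fingers close. It gives the time, the measured TCP pose, the force, the opening and the grip force at its end, in the units of the state.
- sense(): the state, without advancing time (a new reading comes with each control period).
- eyes.snapshot(name): name is "side" or "top" or "wrist"; returns the picture (480x640x3 uint8, red, green, blue); there is no depth.
- eyes.camera_params(name): a dict with "fx", "fy", "cx", "cy" (pixels), "rvec" (rotation vector, rad) and "tvec" (3), from world to camera coordinates, as OpenCV has them. Camera axes: x right, y down, z forward; pixel columns grow to the right and rows downward; lengths in m; the calibration is good to about 2 mm. A picture is of the moment at which its call begins: read the wrist's pose just before it. camera_params takes no time and is no camera call; for the wrist camera it gives the pose at the moment of the call.
- workorder.sign_off(): hands the job in; it is judged then, once.
The state is a dict: "t": time; "q": joint angles; "qd": joint speeds; "tau": joint torques, N m; "tcp_pos": TCP position; "tool_rot": TCP orientation; "force": force on the tool from outside, world axes, zero at the start; "ft_torque": the same for the moment, N m; "finger_gap": opening from 0.0 (shut) to 1.0 (fully open); "gripper_force": force on a finger pad.
Only numpy, scipy, OpenCV 4.12 (cv2) and the standard library are available. Lean on these libraries where they do the work, as an engineer would, in place of code of your own. Each camera call takes 0.05 s, during which the arm holds its last target. There are 200 camera calls.

## Task

The lid of the grey food carrier is only resting on its rubber seal: hook the latch's loose wire loop over the two upright hooks on the lid, then swing the latch lever down towards yourself until it goes over centre, and press it firmly home against the rubber stop under it so that the lid is pulled down tight and stays so when you let go. Press firmly, but do not force the lever or the lid (15 to 20 N is right, 28 N too much), and leave the other things where they stand.

Things in the scene. Friction and masses are not known exactly. Their poses are not given: they have to be found in the camera images.
- carrier: Grey insulated food carrier, fixed, 445 mm (x) by 320 mm (y). Origin on the table below the lever pivot; x points from the latch back to the lid's hinge, z up. Front part (x -105 to 30 mm): a low deck, top at z 100 mm, bearing the latch. Behind (x 30 to 340 mm): the box with its black lid, lid top 150 mm above the table when tight. Latch and hooks are centred on y = 0.
- lever_pivot (a point): Pin along the carrier's y on which the latch lever turns, at the carrier's (0, 0, 130) mm, 30 mm above the deck.
- bail_pin (a point): Pin on the lever, parallel to the lever pivot and 20 mm from it, on which the wire loop turns. With the lever straight up it lies 14.5 mm in front (carrier's -x) of the pivot and 13.8 mm above it.
- lever (a joint): Turn of the latch lever, rad. 0 = handle straight up; positive = it swings to the carrier's -x side and down; 1.57 = level. Stiff pivot (0.15 N m): it stays where left. Loop hooked, the seal resists from about 0.7 rad, most near 1 rad (10 to 17 N at the handle's end); over centre near 1.45 rad. Past that it stays down but may stand off its stop until pressed home.
- handle: Flat steel handle of the lever, 28 mm wide (along y), 5 mm thick, from 6 to 65 mm from the pivot, with a rolled end 10 mm thick. Origin at the lever pivot; z runs out along the handle; its x side is the rear face, the upper one when the handle is down. Thin: never push it with more than 28 N. Pressed home means pushed onto its stop with more than 12 N for a moment (15 to 22 N is right).
- handle_tip (a point): Centre of the handle's rolled end, 60 mm from the lever pivot. Below the handle on the deck, 45 mm in front of the pivot, is a rubber stop on a set screw: it halts the lever anywhere from about 1.48 to 1.73 rad. Where cannot be read beforehand; it must be felt.
- bail_bar (a point): Middle of the wire loop's cross bar: round steel rod, 8 mm thick, 72 mm long, along the carrier's y, free along its middle 64 mm. Side wires 6 mm thick, 72 mm apart, join it to the bail pin, 91 mm away; it swings about that pin, passing outside the handle. The loop is loose and falls to either side; at the start it leans to the -x side, bar up in the air. Frame's z: from pin to bar.
- bail (a joint): Angle of the loop relative to the lever, rad: 0 = along the handle, positive = swings towards the lid. Held by a stop at -0.95.
- keeper (a point): Seat of the two hooks on the lid's front: the bar's centre when seated. Axes as the carrier's. Each hook is 10 mm wide, 26 mm left or right of the middle (42 mm free between them). Floor 4 mm below the seat, reaching 19 mm behind it; upright 4.5 to 9 mm in front of it, ending 7 mm above it. The bar goes over the uprights and down behind them. Lid top is 26 mm below the seat.
- lid: Black lid of the carrier, 305 by 320 mm, 22 mm thick, hinged at the rear (280 mm behind the hooks); origin at the lid's underside below the hooks. It rests on a springy seal with its front about 6 mm too high: hook seat about 182 mm above the table, latched tight about 176 mm. It can be pushed down but springs back; never push it with more than 28 N.
- shaker: Glass shaker with steel cap, 36 mm diameter, 65 mm high, loose on the carrier's deck beside the latch; origin at its underside. Bystander.
- cup: Steel cup, 72 mm wide, 75 mm high, on the table beside the carrier; origin at its underside. Bystander.
- oil: Amber oil bottle, 60 mm diameter, 190 mm high; origin at its underside. Bystander.
- turner: Black turner (spatula) lying on the table, 300 mm long. Bystander.
- bowl: White bowl, 150 mm wide, 55 mm high; origin at its underside. Bystander.
- sauce: Sauce jar, 68 mm diameter, 110 mm high; origin at its underside. Bystander.
- spoon: Steel spoon lying on the table, 210 mm long. Bystander.

How it is judged:
On the way, in this order (a step that is already met when the one before it is completed fails the run):
1. the loop's bar lies behind both uprights of the hooks, lever still up (x of bail_bar in the frame of keeper between -0.006 and 0.017 m and z of bail_bar in the frame of keeper between -0.006 and 0.006 m and value of joint lever below 0.7 rad), for 0.1 s.
2. the hooked lever is pressed onto its rubber stop with more than 12 N (x of bail_bar in the frame of keeper between -0.006 and 0.017 m and z of bail_bar in the frame of keeper between -0.006 and 0.006 m and value of joint lever above 1.46 rad and contact force between the fingers and handle above 12 N), for 0.1 s.
At the end, for the whole second after the job is handed in: The bar is seated in both hooks (within 5 mm across, 4 mm in height), the lever is down past centre (over 1.46 rad) and at rest, the lid tight (hook seat below 177.8 mm). On the way the lever was pressed onto its stop with more than 12 N, never over 28 N (value of joint lever above 1.46 rad and z of keeper in the frame of carrier below 0.1778 m and horizontal distance between bail_bar and keeper below 0.005 m and z of bail_bar in the frame of keeper between -0.004 and 0.004 m and velocity of joint lever between -0.05 and 0.05 rad/s); the robot touches nothing.
It fails at once if the lever's handle is pushed with more than 28 N (contact force between any of the fingers, the arm and handle above 28 N).
It fails at once if the lid or its hooks are pushed with more than 28 N (contact force between any of the fingers, the arm and lid above 28 N).
It fails at once if a bystander is moved by more than 25 mm (distance of any of shaker, cup, oil, turner, bowl, sauce, spoon from where it was at the start of the episode above 0.025 m).
It also fails if it takes over 64 s, if anything falls off the work surface, if the arm or the gripper's body presses on something with over 40 N, if the wrist force passes 120 N, or if a joint passes its speed limit or range.

## Working session

There is one attempt and no reset: what is moved stays moved. The work goes in short steps, Python scripts to look and compute and a shell command to move; the robot and the scene stay as the last step left them, time stands still between calls to the robot, and variables do not carry over. Pictures are saved under pics/ and viewed, at most 10 in all, crops included, and the job is handed in when it is done.

```bash
mkdir -p pics; ls
python3 - <<'E'
from station import sense, eyes, manip
import cv2
s=sense();print({k:s[k] for k in('t','q','tcp_pos','tool_rot','force','finger_gap')},manip.tips_ahead)
a=[eyes.snapshot(n) for n in('side','top')]
for n,i in zip(('side','top'),a): cv2.imwrite(f'pics/{n}0.png',i[...,::-1]);print(n,eyes.camera_params(n))
E
```

```text
pics
{'t': 0.0, 'q': array([ 1.16552259e+00,  5.28493891e-01,  1.43390993e+00,  2.75106572e-05,
        1.18141523e+00, -1.78497428e-01]), 'tcp_pos': array([0.14026083, 0.60847751, 0.30291399]), 'tool_rot': array([ 1.13150471e-01,  9.93577240e-01, -1.06245296e-03, -3.32514131e-04]), 'force': array([-0.1011634 , -0.68297168, -0.20380778]), 'finger_gap': 1.0028764587833803} 0.0726
side {'fx': 524.0547416099799, 'fy': 524.0547416099799, 'cx': 322.3128366641811, 'cy': 248.96303470808695, 'rvec': array([ 2.09879847, -0.84169531,  0.40341275]), 'tvec': array([-0.32204711,  0.32494403,  0.95180022])}
top {'fx': 493.230620688258, 'fy': 493.230620688258, 'cx': 313.4852486145531, 'cy': 247.15594391342734, 'rvec': array([ 2.12607177, -2.15888143,  0.12771399]), 'tvec': array([0.03871785, 0.48030286, 1.32826391])}
```

View pics/side0.png

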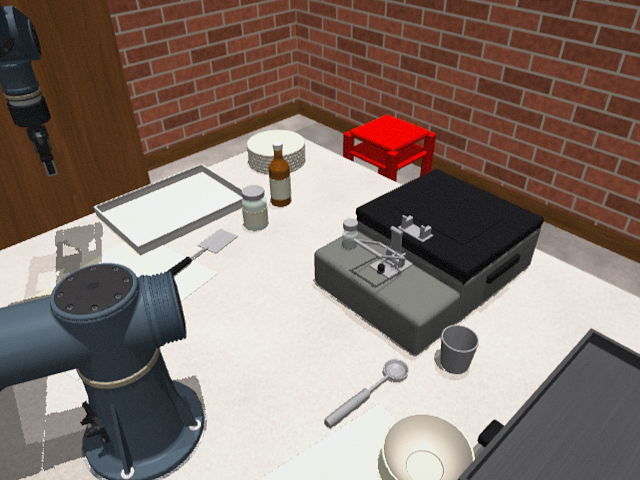

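View pics/top0.png

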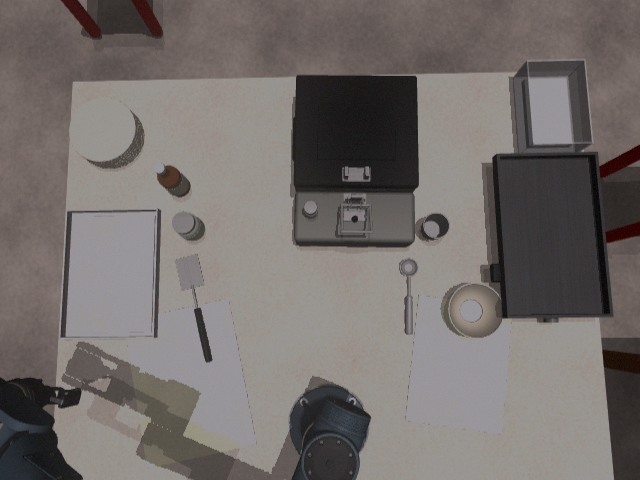

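The side view shows the hooks at about (406,225)/(428,236), the upright handle at (397,240), and the loop leaning left with its bar near (370,245). The top view shows the lid spanning about (295,76)-(417,190), the hooks at (356,173) and the loop at (355,220).

```bash
cat > h.py <<'E'
import numpy as np,cv2
from station import sense,eyes
from scipy.spatial.transform import Rotation as R
def cam(n):
    p=eyes.camera_params(n);M=cv2.Rodrigues(np.array(p['rvec']))[0];K=np.array([[p['fx'],0,p['cx']],[0,p['fy'],p['cy']],[0,0,1]])
    return K,M,np.array(p['tvec'])
def ray(c,u,v):
    K,M,t=c;d=M.T@np.linalg.inv(K)@[u,v,1];return -M.T@t,d/np.linalg.norm(d)
def onz(c,u,v,z):
    o,d=ray(c,u,v);return o+d*(z-o[2])/d[2]
def proj(c,P):
    K,M,t=c;x=(K@(M@np.atleast_2d(P).T+t[:,None])).T;return x[:,:2]/x[:,2:]
def tri(obs):
    A=0;b=0
    for c,(u,v) in obs:
        o,d=ray(c,u,v);Q=np.eye(3)-np.outer(d,d);A=A+Q;b=b+Q@o
    x=np.linalg.solve(A,b);return x,[np.linalg.norm(np.cross(ray(c,*uv)[1],x-ray(c,*uv)[0])) for c,uv in obs]
E
python3 - <<'E'
from h import *
T=cam('top');S=cam('side')
i=cv2.imread('pics/top0.png');m=((i.max(2)<45)).astype(np.uint8);m[:,:285]=0;m[:,430:]=0;m[205:]=0;m[:60]=0
c=max(cv2.findContours(m,0,2)[0],key=cv2.contourArea);r=cv2.minAreaRect(c);print(r)
for p in cv2.boxPoints(r): print(p,onz(T,*p,.153))
for p in [(345,173),(367,173)]: print(onz(T,*p,.182))
s=cv2.imread('pics/side0.png')[200:300,310:450];cv2.imwrite('pics/s1.png',cv2.resize(s,None,fx=5.5,fy=5.5,interpolation=2))
E
```

```text
((355.0, 133.5), (115.0, 124.0), 90.0)
[293.  76.] [0.9218009  0.07710073 0.153     ]
[417.  76.] [ 0.91414508 -0.24925637  0.153     ]
[417. 191.] [ 0.60421687 -0.23608311  0.153     ]
[293. 191.] [0.61014454 0.07971769 0.153     ]
[ 0.64649167 -0.05266606  0.182     ]
[ 0.64542044 -0.10764668  0.182     ]
```

View pics/s1.png

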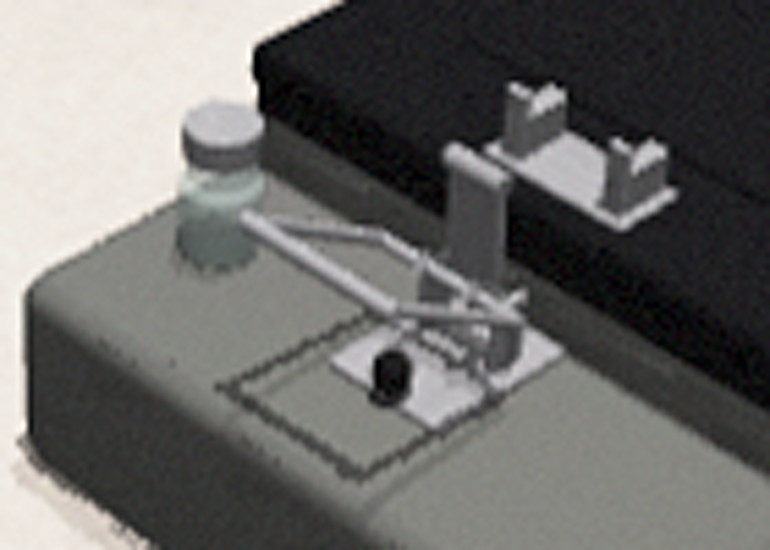

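The crop shows the handle upright, with its rolled top at full-frame px (397,230). The bar runs from (354,239) to (382,256) and leans to the robot side. The hooks are at (407,219) and (426,230), and the shaker is at (350,235). I'll hover the wrist camera over the latch.

```bash
python3 -m inch '[{"dx":-3.75,"dy":-4.18,"dz":-0.4},{"dx":-3.75,"dy":-4.18,"dz":-0.4},{"dx":-3.75,"dy":-4.18,"dz":-0.4},{"dx":-3.75,"dy":-4.18,"dz":-0.4},{"dx":-3.75,"dy":-4.18,"dz":-0.4},{"dx":-3.75,"dy":-4.18,"dz":-0.4},{"dx":-3.75,"dy":-4.18,"dz":-0.4}]' 1 20
python3 -m inch '[{"dx":-3.75,"dy":-4.18,"dz":-0.4},{"dx":-3.75,"dy":-4.18,"dz":-0.4},{"dx":-3.75,"dy":-4.18,"dz":-0.4},{"dx":-3.75,"dy":-4.18,"dz":-0.4},{"dx":-3.75,"dy":-4.18,"dz":-0.4},{"dx":-3.75,"dy":-4.18,"dz":-0.4},{"dx":-3.75,"dy":-4.18,"dz":-0.4}]'
python3 -m inch '[{"wz":9.6},{"wz":9.6},{"wz":9.6},{"wz":9.6},{"wz":9.6},{"wz":9.6},{"wz":9.6},{"wz":9.6},{},{}]' 0.5
python3 - <<'E'
from h import *
s=sense();print(s['t'],s['tcp_pos'],s['force'],R.from_quat(s['tool_rot']).as_matrix())
c=eyes.camera_params('wrist');i=eyes.snapshot('wrist');print(c);np.save('w1.npy',c,allow_pickle=True);cv2.imwrite('pics/w1.png',i[...,::-1])
E
```

```text
0.1 [0.14030128 0.60852379 0.30301745] [ 1.3500195  -0.08829912  0.0630019 ] [[-9.74385461e-01  2.24882930e-01 -8.00166171e-04]
 [ 2.24884048e-01  9.74383839e-01 -1.81643207e-03]
 [ 3.71184420e-04 -1.94984960e-03 -9.99998030e-01]]
{'fx': 344.69999244789983, 'fy': 344.69999244789983, 'cx': 317.51047770915267, 'cy': 237.9092780505057, 'rvec': array([-2.28092361, -1.81392643, -0.24898865]), 'tvec': array([-0.62328725, -0.03500735,  0.37834341])}invalid input at $[0]: expected keys dx, dy, dz, wx, wy, wz
invalid input at $[0]: expected keys dx, dy, dz, wx, wy, wz
invalid input at $[0]: expected keys dx, dy, dz, wx, wy, wz
```

View pics/w1.png

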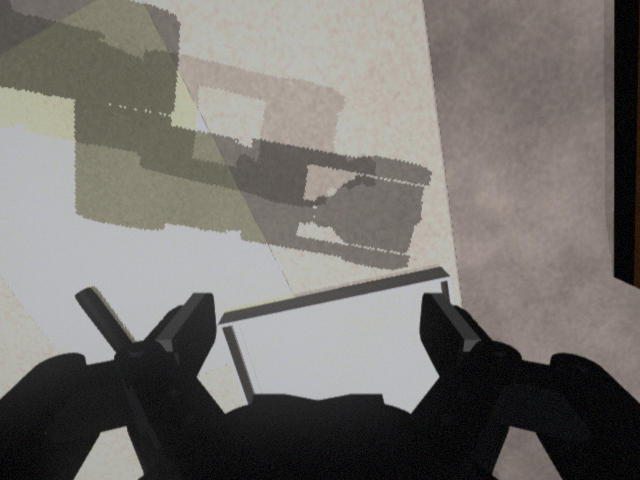

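That picture was from the start pose: the moves were refused because every key is required. Retyping them in full.

```bash
python3 -m inch '[{"dx":-3.75,"dy":-4.18,"dz":-0.4,"wx":0,"wy":0,"wz":0},{"dx":-3.75,"dy":-4.18,"dz":-0.4,"wx":0,"wy":0,"wz":0},{"dx":-3.75,"dy":-4.18,"dz":-0.4,"wx":0,"wy":0,"wz":0},{"dx":-3.75,"dy":-4.18,"dz":-0.4,"wx":0,"wy":0,"wz":0},{"dx":-3.75,"dy":-4.18,"dz":-0.4,"wx":0,"wy":0,"wz":0},{"dx":-3.75,"dy":-4.18,"dz":-0.4,"wx":0,"wy":0,"wz":0},{"dx":-3.75,"dy":-4.18,"dz":-0.4,"wx":0,"wy":0,"wz":0}]' 1 20
python3 -m inch '[{"dx":-3.75,"dy":-4.18,"dz":-0.4,"wx":0,"wy":0,"wz":0},{"dx":-3.75,"dy":-4.18,"dz":-0.4,"wx":0,"wy":0,"wz":0},{"dx":-3.75,"dy":-4.18,"dz":-0.4,"wx":0,"wy":0,"wz":0},{"dx":-3.75,"dy":-4.18,"dz":-0.4,"wx":0,"wy":0,"wz":0},{"dx":-3.75,"dy":-4.18,"dz":-0.4,"wx":0,"wy":0,"wz":0},{"dx":-3.75,"dy":-4.18,"dz":-0.4,"wx":0,"wy":0,"wz":0},{"dx":-3.75,"dy":-4.18,"dz":-0.4,"wx":0,"wy":0,"wz":0}]'
python3 -m inch '[{"dx":0,"dy":0,"dz":0,"wx":0,"wy":0,"wz":9.6},{"dx":0,"dy":0,"dz":0,"wx":0,"wy":0,"wz":9.6},{"dx":0,"dy":0,"dz":0,"wx":0,"wy":0,"wz":9.6},{"dx":0,"dy":0,"dz":0,"wx":0,"wy":0,"wz":9.6},{"dx":0,"dy":0,"dz":0,"wx":0,"wy":0,"wz":9.6},{"dx":0,"dy":0,"dz":0,"wx":0,"wy":0,"wz":9.6},{"dx":0,"dy":0,"dz":0,"wx":0,"wy":0,"wz":9.6},{"dx":0,"dy":0,"dz":0,"wx":0,"wy":0,"wz":9.6},{"dx":0,"dy":0,"dz":0,"wx":0,"wy":0,"wz":0}]' 0.5
python3 - <<'E'
from h import *
s=sense();print(s['t'],s['q'],s['tcp_pos'],s['force'],R.from_quat(s['tool_rot']).as_matrix().round(3))
K,M,t=cam('wrist');print('cam',-M.T@t,M.round(2))
i=eyes.snapshot('wrist');cv2.imwrite('pics/w2.png',i[...,::-1]);np.savez('w2.npz',K=K,M=M,t=t)
E
```

```text
t: 1.02
tcp_pos: [0.3311, 0.2633, 0.3321]
tool_rot: [0.113, 0.994, 0.0, 0.0]
force: [0.7, -0.4, -0.1]
finger_gap: 1.0
gripper_force: 0.0
t: 1.9
tcp_pos: [0.521, -0.0811, 0.3599]
tool_rot: [0.113, 0.994, 0.0, -0.0]
force: [1.2, 0.5, 0.6]
finger_gap: 1.002
gripper_force: 0.0
t: 3.02
tcp_pos: [0.5203, -0.0792, 0.3597]
tool_rot: [0.705, 0.709, -0.0, -0.0]
force: [0.9, 0.6, -0.2]
finger_gap: 0.499
gripper_force: 0.0
3.025 [-3.63610294e-01  3.28738937e-01  1.60875015e+00 -4.75142277e-06
  1.20473957e+00 -3.69112494e-01] [ 0.52028591 -0.07922062  0.35966214] [ 0.89296597  0.58612584 -0.20739417] [[-0.006  1.    -0.001]
 [ 1.     0.006  0.   ]
 [ 0.    -0.001 -1.   ]]
cam [ 0.51990507 -0.01090258  0.42890311] [[ 1.    0.    0.  ]
 [ 0.   -0.96  0.27]
 [ 0.   -0.27 -0.96]]
```

View pics/w2.png

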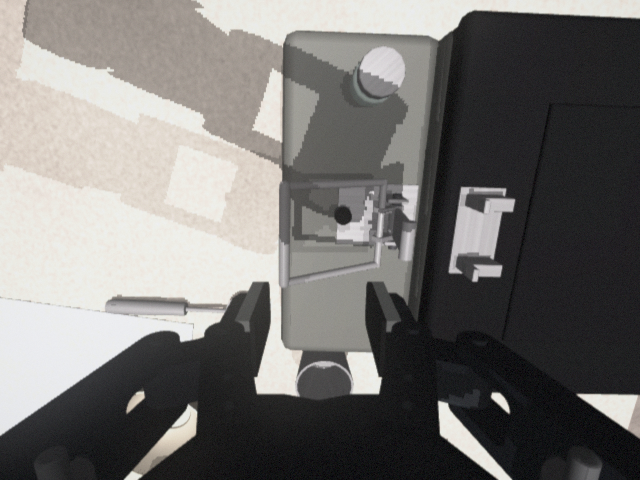

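The view is square to the carrier. The bar is at (284,180)-(284,286), the side wires run right to the pin at about x=380, and the handle's rolled end is at (406,235). The hooks are near (495,202) and (485,268), the shaker cap at (381,70) and the cup at (325,378). I'll crop the latch and hooks to get sharp edges.

Run:
```python
import cv2,numpy as np
i=cv2.imread('pics/w2.png')[170:300,270:530]
a=cv2.resize(i,None,fx=3,fy=3,interpolation=2)
s=cv2.imread('pics/side0.png')[205:255,380:440];b=cv2.resize(s,(240,200),interpolation=2)
o=np.zeros((600,790,3),np.uint8);o[:390,:780]=a;o[395:595,:240]=b
cv2.imwrite('pics/c2.png',o)
```

```text
(no output)
```

View pics/c2.png

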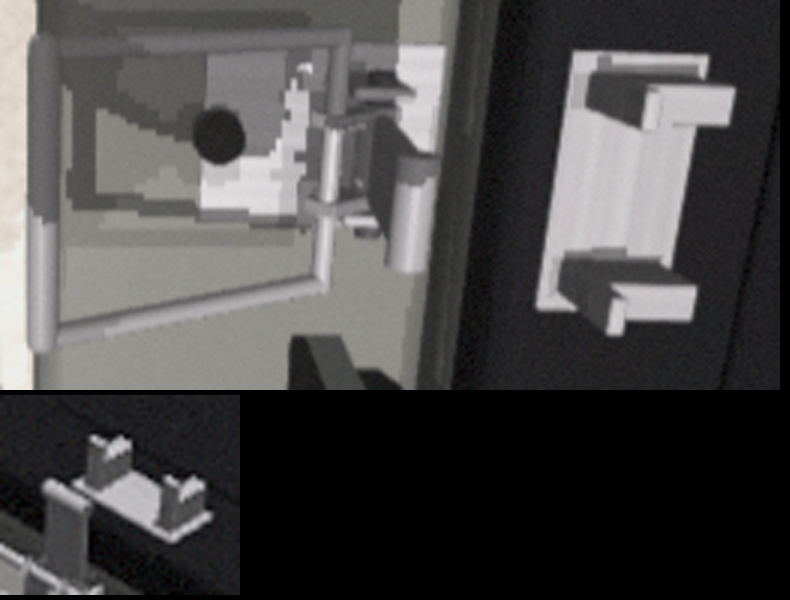

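The crop shows the bar ends at full-frame px (284,182) and (284,286). The hook upright tops are centred at (487.3,206) and (476,273.7), and the handle roll ends at (408,223) and (405,259). Next I cast rays to these.

Run:
```python
from h import *
d=np.load('w2.npz');W=(d['K'],d['M'],d['t']);S=cam('side');T=cam('top')
sc=lambda x,y:(310+x/5.5,200+y/5.5)
B=[]
for n,w,s in [('barF',(284,183),sc(247,218)),('barN',(284,285.5),sc(392,307)),('hookF',(487.3,206),sc(517,88)),('hookN',(476,273.7),sc(620,142)),('tipF',(408.3,223),sc(450,150)),('tipN',(405,259.3),sc(503,182))]:
    x,e=tri([(W,w),(S,s)]);print(n,x.round(4),np.round(e,4),'onz189',onz(W,*w,.189).round(4))
for z in(.19,.197,.204):print(z,onz(W,284,183,z),onz(W,284,285.5,z))
print('deck corners wrist',onz(W,286,34,.1),onz(W,283,348,.1),onz(W,438,38,.1))
```

```text
barF [ 0.4981 -0.0404  0.1897] [0.0016 0.0016] onz189 [ 0.4969 -0.0393  0.189 ]
barN [ 0.496  -0.1156  0.1911] [0.0007 0.0007] onz189 [ 0.4952 -0.116   0.189 ]
hookF [ 0.6406 -0.0551  0.1881] [0.0004 0.0004] onz189 [ 0.6398 -0.0547  0.189 ]
hookN [ 0.6398 -0.1067  0.188 ] [0.0008 0.0008] onz189 [ 0.6385 -0.1058  0.189 ]
tipF [ 0.5849 -0.0671  0.1914] [0.0006 0.0006] onz189 [ 0.5851 -0.0673  0.189 ]
tipN [ 0.5845 -0.0943  0.1907] [0.0002 0.0002] onz189 [ 0.5847 -0.0947  0.189 ]
0.19 [ 0.49697296 -0.03915521  0.19      ] [ 0.49533108 -0.11554434  0.19      ]
0.197 [ 0.49764489 -0.03832739  0.197     ] [ 0.49605111 -0.11247827  0.197     ]
0.204 [ 0.49831681 -0.03749957  0.204     ] [ 0.49677115 -0.10941221  0.204     ]
deck corners wrist [0.49273881 0.07609743 0.1       ] [ 0.48340073 -0.2286234   0.1       ] [0.62217787 0.07370356 0.1       ]
```

The measured sizes check out: hook spacing 51.6 mm against 52 mm, upright top at 188 mm and bar height about 190 mm. The bar middle is at (0.497,-0.078,0.190), the seat at about (0.6465,-0.081,0.181), and carrier yaw is about -1.4°. I'll descend onto the bar and grip it.

```bash
python3 -m inch '[{"dx":0,"dy":-2.3,"dz":0,"wx":0,"wy":0,"wz":1.8},{"dx":0,"dy":0,"dz":4,"wx":0,"wy":0,"wz":0},{"dx":0,"dy":0,"dz":4,"wx":0,"wy":0,"wz":0},{"dx":0,"dy":0,"dz":3,"wx":0,"wy":0,"wz":0},{"dx":0,"dy":0,"dz":0,"wx":0,"wy":0,"wz":0}]' 0.5 20
python3 -m inch '[{"dx":0,"dy":0,"dz":0,"wx":0,"wy":0,"wz":0},{"dx":0,"dy":0,"dz":0,"wx":0,"wy":0,"wz":0},{"dx":0,"dy":0,"dz":0,"wx":0,"wy":0,"wz":0},{"dx":0,"dy":0,"dz":0,"wx":0,"wy":0,"wz":0},{"dx":0,"dy":0,"dz":0,"wx":0,"wy":0,"wz":0}]' 0 20
```

```text
t: 3.7
tcp_pos: [0.4962, -0.0789, 0.248]
tool_rot: [0.716, 0.698, -0.001, -0.003]
force: [-0.3, 0.4, 0.1]
finger_gap: 0.497
gripper_force: 0.0
t: 4.32
tcp_pos: [0.4961, -0.0793, 0.251]
tool_rot: [0.717, 0.698, -0.001, -0.001]
force: [-5.2, -1.1, 4.9]
finger_gap: 0.08
gripper_force: 20.5
```

The grip closed at a 6.8 mm gap with 20.5 N, so the bar is held. Now I swing it along its arc about the pin at (0.576, z 0.142).

```bash
python3 -m inch '[{"dx":0,"dy":1.07,"dz":-1.46,"wx":0,"wy":0,"wz":0},{"dx":0,"dy":1.35,"dz":-1.23,"wx":0,"wy":0,"wz":0},{"dx":0,"dy":1.55,"dz":-0.93,"wx":0,"wy":0,"wz":0},{"dx":0,"dy":1.72,"dz":-0.61,"wx":0,"wy":0,"wz":0},{"dx":0,"dy":1.8,"dz":-0.25,"wx":0,"wy":0,"wz":0},{"dx":0,"dy":0,"dz":0,"wx":0,"wy":0,"wz":0}]'
```

```text
t: 5.08
tcp_pos: [0.5739, -0.0818, 0.2963]
tool_rot: [0.717, 0.697, 0.001, 0.002]
force: [-0.8, -0.1, 5.3]
finger_gap: 0.086
gripper_force: 20.3
```

```bash
python3 -m inch '[{"dx":0,"dy":1.81,"dz":0.11,"wx":0,"wy":0,"wz":0},{"dx":0,"dy":1.76,"dz":0.46,"wx":0,"wy":0,"wz":0},{"dx":0,"dy":1.62,"dz":0.81,"wx":0,"wy":0,"wz":0},{"dx":0,"dy":1.44,"dz":1.11,"wx":0,"wy":0,"wz":0},{"dx":0,"dy":0.86,"dz":0.94,"wx":0,"wy":0,"wz":0},{"dx":0,"dy":0,"dz":0,"wx":0,"wy":0,"wz":0}]'
python3 - <<'E'
from h import *
w=cam('wrist');a=eyes.snapshot('wrist');b=eyes.snapshot('side')
np.savez('w3.npz',K=w[0],M=w[1],t=w[2]);cv2.imwrite('pics/side3.png',b[...,::-1]);cv2.imwrite('pics/w3f.png',a[...,::-1])
o=np.zeros((600,800,3),np.uint8);o[:360,:480]=cv2.resize(a[...,::-1],(480,360));o[:,480:]=cv2.resize(b[190:290,360:440,::-1],(320,400),interpolation=2)[:0].reshape(0,320,3) if 0 else 0
o[:400,480:]=cv2.resize(b[190:290,360:440,::-1],(320,400),interpolation=2);cv2.imwrite('pics/m3.png',o)
E
```

```text
t: 5.82
tcp_pos: [0.6478, -0.0837, 0.2592]
tool_rot: [0.717, 0.697, -0.0, -0.0]
force: [0.6, -1.3, 0.4]
finger_gap: 0.079
gripper_force: 19.6
```

View pics/m3.png

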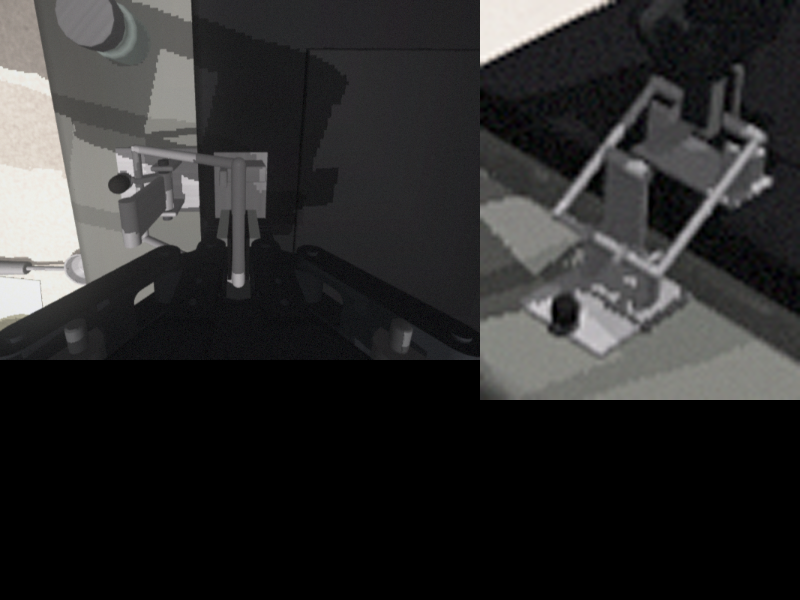

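The bar hangs over the hooks, at (238,225) in the wrist view, with the uprights in front of it. Both side wires clear the handle, and the lever is still up. Lowering it behind the uprights.

```bash
python3 -m inch '[{"dx":0,"dy":0.28,"dz":0.36,"wx":0,"wy":0,"wz":0},{"dx":0,"dy":0.25,"dz":0.38,"wx":0,"wy":0,"wz":0},{"dx":0,"dy":0.25,"dz":0.4,"wx":0,"wy":0,"wz":0},{"dx":0,"dy":0,"dz":0,"wx":0,"wy":0,"wz":0}]'
python3 -m inch '[{"dx":0,"dy":0.2,"dz":0.2,"wx":0,"wy":0,"wz":0},{"dx":0,"dy":0,"dz":0,"wx":0,"wy":0,"wz":0}]'
python3 - <<'E'
from h import *
w=cam('wrist');a=eyes.snapshot('wrist');b=eyes.snapshot('side')
cv2.imwrite('pics/side4.png',b[...,::-1]);cv2.imwrite('pics/w4f.png',a[...,::-1])
o=np.zeros((400,790,3),np.uint8)
o[:,470:]=cv2.resize(b[190:290,360:440,::-1],(320,400),interpolation=2)
o[:390,:465]=cv2.resize(a[170:300,230:385,::-1],(465,390),interpolation=2);cv2.imwrite('pics/m4.png',o)
E
```

```text
t: 6.42
tcp_pos: [0.6547, -0.0838, 0.2483]
tool_rot: [0.717, 0.697, -0.0, -0.001]
force: [-2.6, -1.5, -1.0]
finger_gap: 0.082
gripper_force: 19.5
t: 6.68
tcp_pos: [0.6559, -0.0838, 0.2465]
tool_rot: [0.717, 0.697, -0.001, -0.001]
force: [-4.7, -1.9, -0.3]
finger_gap: 0.081
gripper_force: 19.6
```

View pics/m4.png

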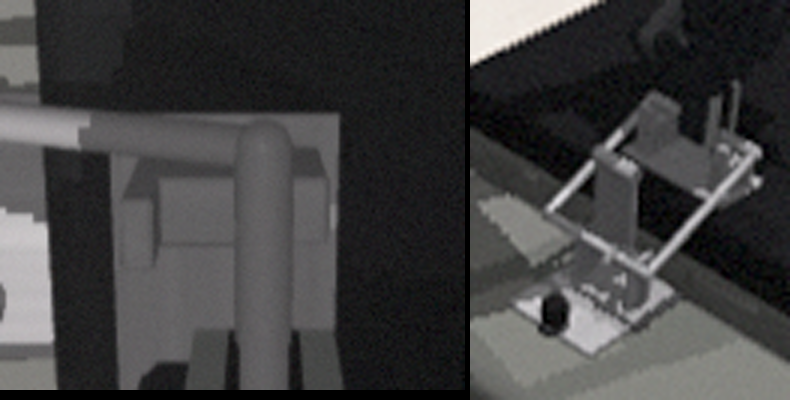

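The bar (crop x about 263) is now behind the upright (crop x 135) and over the hook floor. I'll lower it in small steps until it touches.

```bash
for k in 1; do python3 -m inch '[{"dx":0,"dy":0,"dz":0.2,"wx":0,"wy":0,"wz":0},{"dx":0,"dy":0,"dz":0,"wx":0,"wy":0,"wz":0}]'; python3 -m inch '[{"dx":0,"dy":0,"dz":0.15,"wx":0,"wy":0,"wz":0},{"dx":0,"dy":0,"dz":0,"wx":0,"wy":0,"wz":0}]';  python3 -m inch '[{"dx":0,"dy":0,"dz":0.15,"wx":0,"wy":0,"wz":0},{"dx":0,"dy":0,"dz":0,"wx":0,"wy":0,"wz":0}]'; done
```

```text
t: 7.02
tcp_pos: [0.656, -0.0838, 0.246]
tool_rot: [0.717, 0.697, -0.001, -0.001]
force: [-6.1, -2.4, 5.4]
finger_gap: 0.085
gripper_force: 20.1
t: 7.28
tcp_pos: [0.6561, -0.0838, 0.2456]
tool_rot: [0.717, 0.697, -0.001, -0.0]
force: [-7.1, -1.8, 8.3]
finger_gap: 0.08
gripper_force: 20.5
t: 7.52
tcp_pos: [0.6562, -0.0838, 0.2452]
tool_rot: [0.717, 0.697, -0.001, -0.0]
force: [-9.4, -0.6, 13.4]
finger_gap: 0.082
gripper_force: 20.8
```

The bar rests on the hook floor, with upward force rising to 13 N. I'll unload it, open slightly, rise clear and look.

```bash
python3 -m inch '[{"dx":0,"dy":-0.1,"dz":-0.3,"wx":0,"wy":0,"wz":0},{"dx":0,"dy":0,"dz":0,"wx":0,"wy":0,"wz":0}]'
python3 -m inch '[{"dx":0,"dy":0,"dz":0,"wx":0,"wy":0,"wz":0},{"dx":0,"dy":0,"dz":0,"wx":0,"wy":0,"wz":0},{"dx":0,"dy":0,"dz":0,"wx":0,"wy":0,"wz":0}]' 0.25
python3 -m inch '[{"dx":0,"dy":0,"dz":-1,"wx":0,"wy":0,"wz":0},{"dx":0,"dy":0,"dz":-3,"wx":0,"wy":0,"wz":0},{"dx":0,"dy":0,"dz":-2,"wx":0,"wy":0,"wz":0},{"dx":0,"dy":0,"dz":0,"wx":0,"wy":0,"wz":0}]'
python3 - <<'E'
from h import *
w=cam('wrist');a=eyes.snapshot('wrist');b=eyes.snapshot('side')
np.savez('w5.npz',K=w[0],M=w[1],t=w[2])
cv2.imwrite('pics/side5.png',b[...,::-1]);cv2.imwrite('pics/w5f.png',a[...,::-1])
o=np.zeros((480,800,3),np.uint8)
o[:400,480:]=cv2.resize(b[190:290,360:440,::-1],(320,400),interpolation=2)
o[:480,:480]=cv2.resize(a[120:360,120:360,::-1],(480,480),interpolation=2);cv2.imwrite('pics/m5.png',o)
E
```

```text
t: 7.78
tcp_pos: [0.6558, -0.0838, 0.2461]
tool_rot: [0.717, 0.697, -0.0, 0.0]
force: [-5.7, -1.7, 6.7]
finger_gap: 0.084
gripper_force: 20.2
t: 8.15
tcp_pos: [0.6565, -0.0835, 0.2447]
tool_rot: [0.717, 0.697, 0.0, 0.0]
force: [0.2, 0.2, 0.4]
finger_gap: 0.249
gripper_force: 0.0
t: 8.65
tcp_pos: [0.6572, -0.084, 0.3077]
tool_rot: [0.717, 0.697, 0.001, 0.002]
force: [0.8, 0.1, 0.1]
finger_gap: 0.25
gripper_force: 0.0
```

View pics/m5.png

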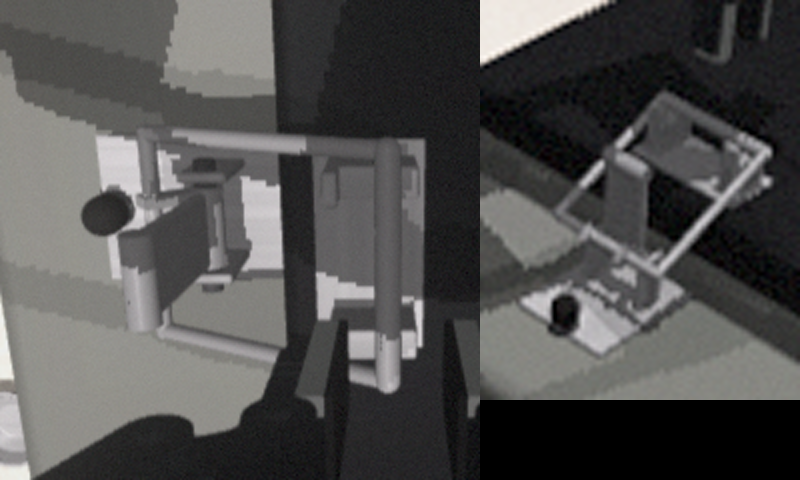

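The bar lies behind both uprights, at wrist px (313,192)-(315,312), and the upright is at about (286,212). The lever is still up, with its roll ends at (184,238) and (191,282). Checking positions before the push.

Run:
```python
from h import *
d=np.load('w5.npz');W=(d['K'],d['M'],d['t'])
for n,u,z in[('bar',(313.5,193),.182),('bar',(315,311),.182),('upright top F',(284.5,214),.189),('tip',(184,238.5),.19),('tip',(191,282.5),.19),('plate F',(278,190),.158)]:print(n,onz(W,*u,z).round(4))
```

```text
bar [ 0.6568 -0.0444  0.182 ]
bar [ 0.6554 -0.1184  0.182 ]
upright top F [ 0.6404 -0.0546  0.189 ]
tip [ 0.5833 -0.0668  0.19  ]
tip [ 0.5838 -0.0935  0.19  ]
plate F [ 0.6341 -0.0454  0.158 ]
```

The bar sits 9 mm behind the seat line at the right height, so step 1 is met. I'll close the fingers and come down behind the handle.

```bash
python3 -m inch '[{"dx":0.3,"dy":-2.4,"dz":0,"wx":0,"wy":0,"wz":0},{"dx":0,"dy":-2.4,"dz":0,"wx":0,"wy":0,"wz":0},{"dx":0,"dy":0,"dz":0,"wx":0,"wy":0,"wz":0},{"dx":0,"dy":0,"dz":3,"wx":0,"wy":0,"wz":0},{"dx":0,"dy":0,"dz":2.4,"wx":0,"wy":0,"wz":0},{"dx":0,"dy":0,"dz":0,"wx":0,"wy":0,"wz":0}]' 0
python3 -m inch '[{"dx":0,"dy":-0.3,"dz":0,"wx":0,"wy":0,"wz":0},{"dx":0,"dy":0,"dz":0,"wx":0,"wy":0,"wz":0}]'
python3 -m inch '[{"dx":0,"dy":-0.4,"dz":0,"wx":0,"wy":0,"wz":0},{"dx":0,"dy":0,"dz":0,"wx":0,"wy":0,"wz":0}]'
```

```text
t: 9.5
tcp_pos: [0.6076, -0.0792, 0.2484]
tool_rot: [0.717, 0.697, -0.001, -0.002]
force: [0.4, -0.3, 0.8]
finger_gap: -0.005
gripper_force: 0.0
t: 9.75
tcp_pos: [0.6056, -0.0795, 0.2521]
tool_rot: [0.717, 0.697, 0.0, 0.001]
force: [-0.5, -0.2, -0.1]
finger_gap: 0.004
gripper_force: 0.0
t: 10.0
tcp_pos: [0.6017, -0.0794, 0.252]
tool_rot: [0.717, 0.697, 0.001, 0.001]
force: [1.0, -0.2, 0.8]
finger_gap: 0.0
gripper_force: 0.8
```

```bash
for i in 1; do python3 -m inch '[{"dx":0,"dy":-0.4,"dz":0,"wx":0,"wy":0,"wz":0},{"dx":0,"dy":0,"dz":0,"wx":0,"wy":0,"wz":0}]'
python3 -m inch '[{"dx":0,"dy":-0.4,"dz":0,"wx":0,"wy":0,"wz":0},{"dx":0,"dy":0,"dz":0,"wx":0,"wy":0,"wz":0}]'
python3 -m inch '[{"dx":0,"dy":-0.4,"dz":0,"wx":0,"wy":0,"wz":0},{"dx":0,"dy":0,"dz":0,"wx":0,"wy":0,"wz":0}]'; done
```

```text
t: 10.25
tcp_pos: [0.5974, -0.0793, 0.2516]
tool_rot: [0.717, 0.697, 0.0, 0.001]
force: [1.2, 0.5, 2.6]
finger_gap: 0.002
gripper_force: 1.3
t: 10.5
tcp_pos: [0.5928, -0.0791, 0.2511]
tool_rot: [0.717, 0.697, -0.0, -0.0]
force: [2.1, -0.1, 2.2]
finger_gap: -0.004
gripper_force: 1.1
t: 10.75
tcp_pos: [0.5885, -0.0789, 0.2506]
tool_rot: [0.717, 0.697, -0.0, -0.001]
force: [2.1, -1.2, 0.5]
finger_gap: 0.001
gripper_force: 0.8
```

Light contact at about 2-3 N. The finger corner is 51 mm out on the handle and the lever is at about 0.39 rad. I follow the handle's arc.

```bash
python3 -m inch '[{"dx":0,"dy":-0.5,"dz":0.23,"wx":0,"wy":0,"wz":0},{"dx":0,"dy":-0.5,"dz":0.25,"wx":0,"wy":0,"wz":0},{"dx":0,"dy":0,"dz":0,"wx":0,"wy":0,"wz":0}]'
python3 -m inch '[{"dx":0,"dy":-0.42,"dz":0.3,"wx":0,"wy":0,"wz":0},{"dx":0,"dy":-0.42,"dz":0.33,"wx":0,"wy":0,"wz":0},{"dx":0,"dy":0,"dz":0,"wx":0,"wy":0,"wz":0}]'
```

```text
t: 11.12
tcp_pos: [0.578, -0.0784, 0.2459]
tool_rot: [0.717, 0.697, -0.001, -0.001]
force: [0.7, -0.1, 0.5]
finger_gap: 0.001
gripper_force: 0.4
t: 11.5
tcp_pos: [0.5702, -0.0783, 0.2394]
tool_rot: [0.717, 0.697, -0.0, -0.0]
force: [1.4, 0.2, 0.2]
finger_gap: -0.0
gripper_force: 0.8
```

```bash
python3 -m inch '[{"dx":0,"dy":-0.34,"dz":0.39,"wx":0,"wy":0,"wz":0},{"dx":0,"dy":0,"dz":0,"wx":0,"wy":0,"wz":0}]'
```

```text
t: 11.75
tcp_pos: [0.5677, -0.0784, 0.2366]
tool_rot: [0.717, 0.697, 0.0, 0.001]
force: [1.8, 0.3, 4.2]
finger_gap: -0.003
gripper_force: 2.2
```

```bash
python3 -m inch '[{"dx":0,"dy":-0.34,"dz":0.4,"wx":0,"wy":0,"wz":0},{"dx":0,"dy":0,"dz":0,"wx":0,"wy":0,"wz":0}]'
python3 -m inch '[{"dx":0,"dy":-0.25,"dz":0.3,"wx":0,"wy":0,"wz":0},{"dx":0,"dy":0,"dz":0,"wx":0,"wy":0,"wz":0}]'
```

```text
t: 12.0
tcp_pos: [0.5649, -0.0784, 0.2336]
tool_rot: [0.717, 0.697, 0.001, 0.002]
force: [1.4, 0.8, 9.4]
finger_gap: 0.0
gripper_force: 3.8
t: 12.25
tcp_pos: [0.5626, -0.0783, 0.2311]
tool_rot: [0.717, 0.697, 0.001, 0.002]
force: [0.7, 0.8, 11.4]
finger_gap: -0.0
gripper_force: 4.9
```

```bash
python3 -m inch '[{"dx":0,"dy":-0.2,"dz":0.4,"wx":0,"wy":0,"wz":0},{"dx":0,"dy":0,"dz":0,"wx":0,"wy":0,"wz":0}]'
python3 -m inch '[{"dx":0,"dy":-0.18,"dz":0.4,"wx":0,"wy":0,"wz":0},{"dx":0,"dy":0,"dz":0,"wx":0,"wy":0,"wz":0}]'
```

```text
t: 12.5
tcp_pos: [0.5599, -0.0783, 0.2271]
tool_rot: [0.717, 0.697, 0.0, 0.001]
force: [-0.8, 0.6, 13.4]
finger_gap: -0.001
gripper_force: 5.5
t: 12.75
tcp_pos: [0.5574, -0.0782, 0.2226]
tool_rot: [0.717, 0.697, -0.0, 0.0]
force: [-2.1, 0.4, 12.8]
finger_gap: 0.002
gripper_force: 5.3
```

```bash
python3 -m inch '[{"dx":0,"dy":-0.05,"dz":0.4,"wx":0,"wy":0,"wz":0},{"dx":0,"dy":0,"dz":0,"wx":0,"wy":0,"wz":0}]'
python3 -m inch '[{"dx":0,"dy":-0.05,"dz":0.35,"wx":0,"wy":0,"wz":0},{"dx":0,"dy":0,"dz":0,"wx":0,"wy":0,"wz":0}]'
```

```text
t: 13.0
tcp_pos: [0.5559, -0.0781, 0.2179]
tool_rot: [0.717, 0.697, -0.001, -0.001]
force: [-1.8, -0.7, 11.1]
finger_gap: -0.001
gripper_force: 4.5
t: 13.25
tcp_pos: [0.5546, -0.078, 0.2135]
tool_rot: [0.717, 0.698, -0.002, -0.002]
force: [-3.0, -1.1, 5.8]
finger_gap: -0.001
gripper_force: 2.9
```

```bash
python3 -m inch '[{"dx":0,"dy":0,"dz":0.25,"wx":0,"wy":0,"wz":0},{"dx":0,"dy":0,"dz":0,"wx":0,"wy":0,"wz":0}]'
python3 -m inch '[{"dx":0,"dy":0,"dz":0.25,"wx":0,"wy":0,"wz":0},{"dx":0,"dy":0,"dz":0,"wx":0,"wy":0,"wz":0}]'
```

```text
t: 13.5
tcp_pos: [0.5547, -0.0779, 0.2106]
tool_rot: [0.717, 0.697, -0.002, -0.002]
force: [-1.2, -0.0, 3.5]
finger_gap: -0.002
gripper_force: 1.5
t: 13.75
tcp_pos: [0.5561, -0.0777, 0.208]
tool_rot: [0.717, 0.697, -0.0, -0.001]
force: [-0.4, 0.1, 1.5]
finger_gap: -0.003
gripper_force: 0.6
```

The force has fallen to about 1.5 N at roughly 1.52 rad, so the lever is over centre. I'll lift a little, shift out over the handle's end and press down to feel the stop.

```bash
python3 -m inch '[{"dx":0,"dy":0,"dz":-1.5,"wx":0,"wy":0,"wz":0},{"dx":0,"dy":-1.5,"dz":0,"wx":0,"wy":0,"wz":0},{"dx":0,"dy":0,"dz":1,"wx":0,"wy":0,"wz":0},{"dx":0,"dy":0,"dz":0,"wx":0,"wy":0,"wz":0}]'
python3 -m inch '[{"dx":0,"dy":0,"dz":0.3,"wx":0,"wy":0,"wz":0},{"dx":0,"dy":0,"dz":0,"wx":0,"wy":0,"wz":0}]'
python3 -m inch '[{"dx":0,"dy":0,"dz":0.3,"wx":0,"wy":0,"wz":0},{"dx":0,"dy":0,"dz":0,"wx":0,"wy":0,"wz":0}]'
python3 -m inch '[{"dx":0,"dy":0,"dz":0.2,"wx":0,"wy":0,"wz":0},{"dx":0,"dy":0,"dz":0,"wx":0,"wy":0,"wz":0}]'
```

```text
t: 14.25
tcp_pos: [0.5408, -0.0774, 0.2125]
tool_rot: [0.717, 0.697, -0.0, -0.001]
force: [-0.1, 0.0, 0.2]
finger_gap: -0.001
gripper_force: 0.0
t: 14.5
tcp_pos: [0.5417, -0.0776, 0.2101]
tool_rot: [0.717, 0.697, -0.0, -0.0]
force: [0.2, -0.5, 0.0]
finger_gap: -0.003
gripper_force: 0.0
t: 14.75
tcp_pos: [0.5418, -0.0776, 0.2074]
tool_rot: [0.717, 0.697, 0.0, 0.0]
force: [0.5, -0.0, 0.1]
finger_gap: 0.003
gripper_force: 0.0
t: 15.0
tcp_pos: [0.5416, -0.0776, 0.2054]
tool_rot: [0.717, 0.697, 0.0, 0.0]
force: [-0.3, -0.6, 0.0]
finger_gap: -0.003
gripper_force: 0.1
```

```bash
python3 -m inch '[{"dx":0,"dy":0,"dz":0.2,"wx":0,"wy":0,"wz":0},{"dx":0,"dy":0,"dz":0,"wx":0,"wy":0,"wz":0}]'
python3 -m inch '[{"dx":0,"dy":0,"dz":0.2,"wx":0,"wy":0,"wz":0},{"dx":0,"dy":0,"dz":0,"wx":0,"wy":0,"wz":0}]'
python3 -m inch '[{"dx":0,"dy":0,"dz":0.15,"wx":0,"wy":0,"wz":0},{"dx":0,"dy":0,"dz":0,"wx":0,"wy":0,"wz":0}]'
```

```text
t: 15.25
tcp_pos: [0.5416, -0.0776, 0.2033]
tool_rot: [0.717, 0.697, -0.0, -0.0]
force: [0.5, 0.0, 1.2]
finger_gap: -0.003
gripper_force: 0.0
t: 15.5
tcp_pos: [0.5415, -0.0775, 0.2012]
tool_rot: [0.717, 0.697, -0.0, -0.0]
force: [-0.2, -0.2, -0.3]
finger_gap: -0.003
gripper_force: 0.0
t: 15.75
tcp_pos: [0.5417, -0.0776, 0.2006]
tool_rot: [0.717, 0.697, 0.0, 0.0]
force: [-1.3, -0.7, 3.9]
finger_gap: -0.004
gripper_force: 2.3
```

```bash
python3 -m inch '[{"dx":0,"dy":0,"dz":0.15,"wx":0,"wy":0,"wz":0},{"dx":0,"dy":0,"dz":0,"wx":0,"wy":0,"wz":0}]'
python3 -m inch '[{"dx":0,"dy":0,"dz":0.12,"wx":0,"wy":0,"wz":0},{"dx":0,"dy":0,"dz":0,"wx":0,"wy":0,"wz":0}]'
```

```text
t: 16.0
tcp_pos: [0.5418, -0.0776, 0.2003]
tool_rot: [0.717, 0.697, 0.0, 0.001]
force: [-2.2, 1.2, 12.0]
finger_gap: -0.004
gripper_force: 6.3
t: 16.25
tcp_pos: [0.5418, -0.0776, 0.2001]
tool_rot: [0.717, 0.697, 0.0, 0.001]
force: [-5.8, 1.0, 18.3]
finger_gap: -0.002
gripper_force: 9.5
```

The stop is felt, at 18 N. I'll hold briefly, then let go and look.

```bash
python3 -m inch '[{"dx":0,"dy":0,"dz":0,"wx":0,"wy":0,"wz":0},{"dx":0,"dy":0,"dz":0,"wx":0,"wy":0,"wz":0}]'
python3 -m inch '[{"dx":0,"dy":0,"dz":-1,"wx":0,"wy":0,"wz":0},{"dx":0,"dy":0,"dz":-4,"wx":0,"wy":0,"wz":0},{"dx":0,"dy":0,"dz":-5,"wx":0,"wy":0,"wz":0},{"dx":0,"dy":0,"dz":-5,"wx":0,"wy":0,"wz":0},{"dx":0,"dy":0,"dz":0,"wx":0,"wy":0,"wz":0},{"dx":0,"dy":0,"dz":0,"wx":0,"wy":0,"wz":0}]'
python3 - <<'E'
from h import *
w=cam('wrist');a=eyes.snapshot('wrist');b=eyes.snapshot('side')
np.savez('w6.npz',K=w[0],M=w[1],t=w[2])
o=np.zeros((480,800,3),np.uint8)
o[:400,480:]=cv2.resize(b[190:290,360:440,::-1],(320,400),interpolation=2)
o[:480,:480]=cv2.resize(a[120:300,260:440,::-1],(480,480),interpolation=2);cv2.imwrite('pics/m6.png',o)
E
```

```text
t: 16.5
tcp_pos: [0.5418, -0.0776, 0.2]
tool_rot: [0.717, 0.697, 0.0, 0.001]
force: [-5.3, 1.5, 18.9]
finger_gap: -0.002
gripper_force: 9.4
t: 17.25
tcp_pos: [0.5411, -0.0774, 0.3468]
tool_rot: [0.717, 0.697, -0.0, -0.0]
force: [-1.2, 0.3, -0.7]
finger_gap: -0.0
gripper_force: 0.0
```

View pics/m6.png

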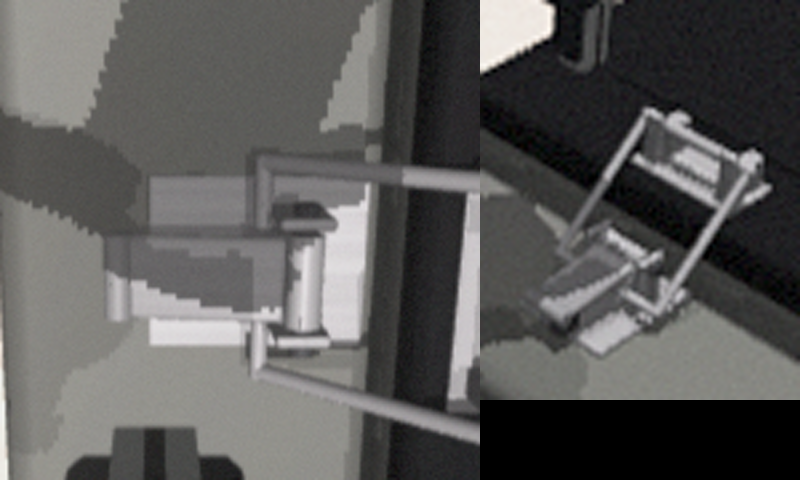

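The handle lies flat on its stop. In the side crop the bar runs from full-frame px (402,218) to (429,232), and I want to confirm that this is the seated position. I've used all my pictures, so I'll compare projections numerically.

Run:
```python
from h import *
S=cam('side');ex=np.array([1,-.022,0]);ey=np.array([.022,1,0]);k=np.array([.6465,-.0807,0])
P=lambda a,y,z:k+a*ex+y*ey+[0,0,z]
# check with step-1 state (m5): bar ends seen at (406,213.7),(432.5,227.5)
print('m5 bar pred',proj(S,[P(.0095,.036,.182),P(.0095,-.036,.182)]).round(1))
for n,a,z in [('seated',0,.176),('seated loose',0,.182),('front of upright',-.013,.176),('front high',-.013,.182)]:
    print(n,proj(S,[P(a,.036,z),P(a,-.036,z)]).round(1))
for dz in(0,-.006):print('upright top pred',dz,proj(S,[P(-.0067,.026,.189+dz),P(-.0067,-.026,.189+dz)]).round(1),'rear of hook floor',proj(S,[P(.019,.026,.178+dz),P(.019,-.026,.178+dz)]).round(1))
d=np.load('w6.npz');W=(d['K'],d['M'],d['t'])
print('wrist: bar seated',proj(W,[P(0,.036,.176),P(0,0,.176),P(0,-.036,.176)]).round(1))
```

```text
m5 bar pred [[404.7 213.7]
 [430.3 227.4]]
seated [[401.7 217.5]
 [427.2 231.4]]
seated loose [[401.9 215.3]
 [427.5 229.2]]
front of upright [[397.8 219.8]
 [423.3 233.8]]
front high [[398.  217.5]
 [423.6 231.6]]
upright top pred 0 [[403.6 215.7]
 [422.2 225.7]] rear of hook floor [[410.8 215.4]
 [429.2 225.2]]
upright top pred -0.006 [[403.4 218. ]
 [421.9 228. ]] rear of hook floor [[410.5 217.6]
 [428.9 227.5]]
wrist: bar seated [[468.8 189.3]
 [463.2 239.1]
 [458.  285.1]]
```

The bar moved between the two side views by (-3.6,+4.6) px. Seated and tight predicts (-3,+3.9), while lying in front of the uprights would give (-6.7,+3.8). The two bumps behind the bar match the rear ends of the hook floors. One last numeric check in the wrist view.

Run:
```python
from h import *
W=cam('wrist');g=cv2.cvtColor(eyes.snapshot('wrist'),cv2.COLOR_RGB2GRAY).astype(int)
for y in(.012,0,-.012,.036):
    u,v=proj(W,[.6465+.022*y,-.0807+y,.176])[0];v=int(round(v));print(y,round(u,1),v,g[v-1:v+2,438:500].mean(0).astype(int).tolist())
```

```text
0.012 466.9 224 [200, 201, 199, 177, 175, 174, 179, 175, 141, 101, 96, 94, 97, 119, 119, 119, 120, 124, 133, 88, 109, 134, 152, 167, 189, 209, 219, 199, 187, 179, 173, 190, 198, 195, 194, 196, 191, 191, 195, 198, 198, 188, 96, 45, 37, 39, 37, 39, 37, 36, 39, 38, 35, 39, 40, 39, 34, 36, 36, 36, 37, 36]
0 465.1 240 [198, 198, 175, 174, 177, 179, 173, 108, 96, 95, 94, 98, 117, 119, 119, 120, 115, 82, 103, 129, 150, 166, 183, 204, 215, 199, 190, 181, 168, 191, 198, 197, 194, 192, 190, 190, 192, 196, 198, 183, 88, 42, 39, 39, 39, 37, 40, 37, 36, 37, 36, 36, 37, 40, 38, 34, 39, 38, 35, 37, 36, 38]
-0.012 463.3 256 [184, 111, 97, 98, 99, 95, 95, 94, 94, 97, 111, 115, 114, 118, 115, 79, 98, 127, 147, 165, 181, 201, 212, 198, 190, 180, 160, 133, 133, 132, 130, 130, 131, 130, 142, 190, 195, 170, 75, 38, 37, 38, 39, 38, 35, 37, 38, 35, 35, 36, 38, 36, 37, 36, 38, 36, 39, 38, 38, 35, 38, 37]
0.036 470.8 190 [154, 156, 155, 156, 156, 156, 158, 158, 155, 158, 157, 156, 158, 156, 157, 156, 157, 155, 155, 155, 154, 153, 148, 119, 106, 126, 144, 159, 174, 184, 184, 183, 177, 168, 162, 193, 196, 195, 183, 183, 182, 180, 182, 186, 190, 196, 151, 63, 35, 41, 37, 37, 39, 38, 38, 36, 38, 38, 39, 36, 36, 38]
```

The bar is centred 3 mm from the predicted seat. Lying in front of the uprights would show as 13 mm, so the bar is seated. Handing in.

```bash
python3 -c "
from station import workorder
print(workorder.sign_off())"
```

```text
the job is handed in; nothing more can be done
None
```

I hooked the loop over both hooks, swung the lever past centre and pressed it home on its stop with about 19 N, and have handed the job in. My final position checks agreed with the bar being seated and the lid tight, but sign-off returned no verdict.

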